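Sweep the loose nuts into the parts tray

TASK

Sweep the three loose hexagon nuts across the bench with your fingertips, in any order, through the open mouth of the metal parts tray, until each lies wholly inside it, flat on the tray's floor. Slide them only: do not pick up or lift a nut. Leave the socket standing among the nuts, and the wrench and the small can, where they are.

Things in the scene. Friction and masses are not known exactly. Their poses are not given: they have to be found in the camera images.
- nut_a: loose steel hexagon nut lying flat on the bench, 30 mm across the flats, 34.6 mm across the corners, 16 mm high, about 60 g, bore about 18 mm; all three nuts are alike. Origin: centre of the underside, z up along the bore. Slides on the bench with ordinary dry friction
- nut_b: loose steel hexagon nut lying flat on the bench, 30 mm across the flats, 34.6 mm across the corners, 16 mm high, about 60 g, bore about 18 mm; all three nuts are alike. Origin: centre of the underside, z up along the bore. Slides on the bench with ordinary dry friction
- nut_c: loose steel hexagon nut lying flat on the bench, 30 mm across the flats, 34.6 mm across the corners, 16 mm high, about 60 g, bore about 18 mm; all three nuts are alike. Origin: centre of the underside, z up along the bore. Slides on the bench with ordinary dry friction
- tray: fixed sheet-metal tray, three walls and an open mouth. Inside 140 deep (x) by 180 wide (y) mm; walls 3 thick, 30 high with rim. Origin: centre of the inside floor, which is level with the bench (no step). Its -x points out of the mouth (edge at x = -70 mm); inner faces: back wall x = +70, side walls y = -90 and +90. The mouth faces the robot's left (+y) within about 20 degrees
- socket: bystander: round steel wrench socket standing upright among the nuts, 26 mm diameter, 36 mm high, about 90 g, easily knocked over. Origin: centre of the underside
- wrench: bystander: steel spanner about 200 mm long lying flat on the far side of the bench, lengthwise along its own x. Origin near the middle of its length, underside
- can: bystander: upright closed low can with a screw cap, 60 mm diameter, 55 mm high, far left of the work. Origin: centre of the underside
Not all that is in view belongs to the job. Leave any black look-alike of the nut_a alone.

How it is judged:
At the end, for the whole second after the job is handed in: each of the three nuts lies wholly inside the tray (its centre at least 18 mm in from the edge of the mouth, between the walls), flat on the floor (tilted less than 0.15 rad, underside less than 6 mm up), at rest (slower than 10 mm/s) (x of nut_a in the frame of tray between -0.052 and 0.07 m and y of nut_a in the frame of tray between -0.09 and 0.09 m and height (world z) of each of nut_a, nut_b, nut_c below 0.006 m and angle between each of nut_a, nut_b, nut_c's own z axis and vertical below 0.15 rad and linear speed of each of nut_a, nut_b, nut_c below 0.01 m/s and x of nut_b in the frame of tray between -0.052 and 0.07 m and y of nut_b in the frame of tray between -0.09 and 0.09 m and x of nut_c in the frame of tray between -0.052 and 0.07 m and y of nut_c in the frame of tray between -0.09 and 0.09 m); the robot touches nothing.
It fails at once if a nut is lifted: the centre of its underside rises more than 12 mm above the bench (height (world z) of any of nut_a, nut_b, nut_c above 0.012 m).
It fails at once if the socket, wrench or can is shifted by more than 15 mm (distance of any of socket, wrench, can from where it was at the start of the episode above 0.015 m).
It fails at once if the socket or can is tipped by more than 0.4 rad (angle between any of socket, can's own z axis and vertical above 0.4 rad).
It also fails if it takes over 72 s, if anything falls off the work surface, if the arm or the gripper's body presses on something with over 40 N, if the wrist force passes 120 N, or if a joint passes its speed limit or range.

ROBOT

A 6-joint arm with a two-finger parallel gripper is mounted at the origin on the work surface. World frame = base frame: x ahead of the robot, y to its left, z up, the work surface at z = 0. Lengths are in m, angles in rad, forces in N, time in s.
With the tool pointing down it reaches from about 0.25 to 0.775 m from the base axis. Payload 4 kg.
Tool frame: the origin (TCP) lies on the front face of the gripper's body, between the roots of the fingers; the fingertips stand 73 mm ahead of it and the grasp point (between the pads) lies 54 mm ahead of it; y points along the fingers, x is the direction in which the jaws open and shut, and the axes are right-handed (so a half turn about y gives the same grasp; the last joint's range is limited). The gripper opens to 85 mm and grips with 20 to 120 N. Pads are 22 mm wide; open, the fingers measure 114 mm over their backs; the gripper's body (76 mm by 85 mm) begins 54 mm behind the grasp point. The pads swing forward as they close: fully open they stand 13 mm farther back than shut.
Start: joints at [-1.205, 0.087, 1.371, -0, 1.684, -0.103], TCP at [0.248, -0.491, 0.304] pointing down, gripper open.
Joint ranges: [-3.1, 3.1], [-0.76, 2.03], [0.27, 2.55], [-1.08, 4.22], [0.17, 2.65], [-2.57, 2.57]. Speed limits (rad/s): [2.79, 2.79, 3.14, 3.14, 3.14, 3.14].

INTERFACE

Orientations are given as a unit quaternion [w, x, y, z].
In Python, from plant import ctrl gives the robot as it stands. The module is installed in compiled form; this text tells all that it offers.
- The arm moves only by the tool servo_tool, never from a script. Its arguments are lists of equal length, an entry for each row: "rot": the turn, a rotation vector about the world's x, y, z in rad, a list of three; "offset": the shift along the world's x, y, z in mm, a list of three; "jaw": the opening, from 0 (shut) to 1 (fully open). A call has 1 to 20 rows; each row shifts and turns the commanded pose from where the row before left it; what a row does not reach is not made up. A row lasts 1/8 s, in which the tool goes at most 62.5 mm and 10.7 degrees, less where a joint would pass 70% of its speed; a pose out of reach is approached as far as the arm can. A call is refused whole if a number of a shift passes 62.5 or a number of a turn 0.188, either way. A call with a gripper value outside its range is refused whole. The fingers move at their own pace and stop on an object; "squeeze" is the grip in N (left out, the last holds). Time passes only in rows, so rows that do not move let the fingers close. It gives the time, the measured TCP pose, the force and the opening at its end, in the units of the state.
- ctrl.read_state(): the state, without advancing time (a new reading comes with each control period).
- ctrl.grab_frame(name): name is "side" or "top"; returns the picture (420x560x3 uint8, red, green, blue); there is no depth.
- ctrl.calibration(name): a dict with "mtx" (3x3 intrinsics, pixels), "T" (4x4, takes a point from camera to world coordinates). Camera axes: x right, y up, looking along -z (the intrinsics and any distortion apply to the point x, -y, -z); pixel columns grow to the right and rows downward; lengths in m; the calibration is good to about 2 mm. A picture is of the moment at which its call begins. calibration takes no time and is no camera call.
- ctrl.close_job(): hands the job in, once; it reports no verdict.
The state is a dict: "clock": time; "joints": joint angles; "qvel": joint speeds; "effort": joint torques, N m; "tool_pos": TCP position; "tool_rot": TCP orientation; "contact_force": force on the tool from outside, world axes, zero at the start; "wrist_torque": the same for the moment, N m; "opening": opening from 0.0 (shut) to 1.0 (fully open).
Only numpy, scipy, OpenCV 4.12 (cv2) and the standard library are available. Lean on these libraries where they do the work, as an engineer would, in place of code of your own. Each camera call takes 0.05 s, during which the arm holds its last target. There are 200 camera calls.

## Working session

There is one attempt and no reset: what is moved stays moved. The work goes in short steps, Python scripts to look and compute and a tool call to move; the robot and the scene stay as the last step left them, time stands still between calls to the robot, and variables do not carry over. Pictures are saved under pics/ and viewed, about 8 in all and at most 12, crops included, and the job is handed in when it is done.

Besides the shell and the picture viewer there is one more tool, called after ">>>" by a JSON object that holds its "name" and its "arguments", one argument or row to a line. servo_tool: Moves the arm, as the interface text tells. Its arguments: {"type":"object","properties":{"rot":{"type":"array","items":{"type":"array","items":{"type":"number"}}},"offset":{"type":"array","items":{"type":"array","items":{"type":"number"}}},"jaw":{"type":"array","items":{"type":"number"}},"squeeze":{"type":"number"}},"required":["rot","offset","jaw"]}

```bash
mkdir -p pics; cat > h.py <<'E'
import numpy as np, cv2
from plant import ctrl
def ray(name,uv,z):
    c=ctrl.calibration(name); K=np.array(c["mtx"]);T=np.array(c["T"])
    p=np.linalg.inv(K)@np.array([uv[0],uv[1],1.]); d=T[:3,:3]@np.array([p[0],-p[1],-p[2]])
    o=T[:3,3]; return o+d*(z-o[2])/d[2]
def proj(name,P):
    c=ctrl.calibration(name); K=np.array(c["mtx"]);T=np.array(c["T"])
    q=T[:3,:3].T@(np.array(P)-T[:3,3]); p=K@np.array([q[0],-q[1],-q[2]]); return p[:2]/p[2]
def grab(name,fn):
    im=ctrl.grab_frame(name)[:,:,::-1].copy(); cv2.imwrite("pics/"+fn,im); return im
E
python3 - <<'E'
from h import *
grab("top","top0.png");grab("side","side0.png")
for n in("top","side"):
    c=ctrl.calibration(n);print(n,np.round(c["mtx"],1),np.round(c["T"],3), [k for k in c])
s=ctrl.read_state();print(s["tool_pos"],s["tool_rot"],s["clock"],s["opening"])
E
```

```text
top [[454.4   0.  275.3]
 [  0.  454.4 207. ]
 [  0.    0.    1. ]] [[-0.018  0.99  -0.138  0.473]
 [-1.    -0.019 -0.006  0.024]
 [-0.009  0.138  0.99   0.9  ]
 [ 0.     0.     0.     1.   ]] ['mtx', 'T']
side [[494.7   0.  278.4]
 [  0.  494.7 217. ]
 [  0.    0.    1. ]] [[-0.693  0.376 -0.615  0.09 ]
 [-0.721 -0.361  0.592  0.504]
 [ 0.001  0.853  0.521  0.457]
 [ 0.     0.     0.     1.   ]] ['mtx', 'T']
[ 0.24838019 -0.49038235  0.30280969] [ 0.60289438 -0.60199957  0.37079409 -0.36963038] 0.1 0.9996401053698267
```

View pics/top0.png

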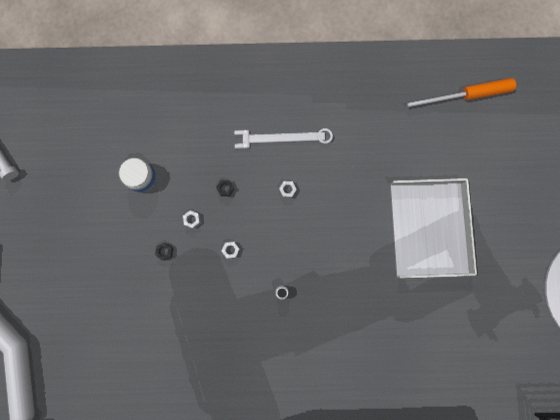

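View pics/side0.png

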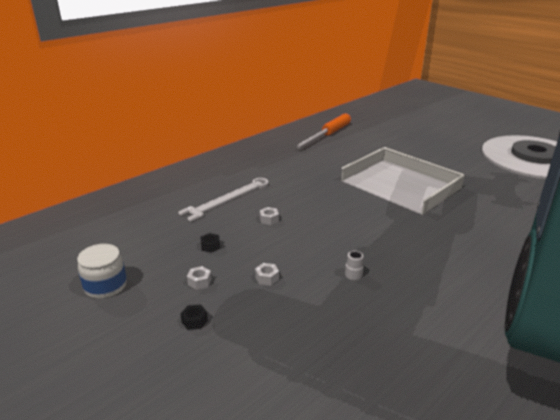

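Top view: bright hex nuts are at (288,189), (191,219) and (231,250). Possible mix-ups are the black look-alikes at (226,188) and (165,252), and the round socket at (282,293). The tray spans about (392–475, 180–277), with its mouth to the left. The side view agrees, with bright nuts at (269,215), (199,277) and (266,272).

```bash
python3 - <<'E'
from h import *
im=cv2.imread("pics/top0.png"); si=cv2.imread("pics/side0.png")
g=cv2.cvtColor(im,cv2.COLOR_BGR2GRAY)
for nm,uv,z in [("A",(288,189),.016),("B",(191,219),.016),("C",(231,250),.016)]:
    u,v=uv; m=np.zeros_like(g); m[v-14:v+15,u-14:u+15]=(g[v-14:v+15,u-14:u+15]>120)
    cs,_=cv2.findContours(m,cv2.RETR_EXTERNAL,cv2.CHAIN_APPROX_NONE); c=max(cs,key=cv2.contourArea)
    M=cv2.moments(c); p=(M["m10"]/M["m00"],M["m01"]/M["m00"])
    pts=np.array([ray("top",q[0],z)[:2] for q in c]); w=ray("top",p,z)
    hull=cv2.minAreaRect((pts*1000).astype(np.float32))
    print(nm,np.round(p,1),np.round(w,4),"size",np.round(hull[1],1),"side reproj",np.round(proj("side",w)))
for nm,uv,z in [("blk1",(226,188),.016),("blk2",(165,252),.016),("socktop",(282,293),.036),("can top",(134,173),.055),
  ("wrench L",(236,139),0.005),("wrench R",(333,136),.005),
  ("rim mouth top",(391,181),.03),("rim back top",(468,179),.03),("rim back bot",(476,275),.03),("rim mouth bot",(397,277),.03)]:
    w=ray("top",uv,z); print(nm,np.round(w,4),np.round(proj("side",w)))
crop=cv2.resize(im[160:310,140:310],None,fx=4,fy=4,interpolation=cv2.INTER_CUBIC); cr2=cv2.resize(im[165:290,380:490],None,fx=4,fy=4,interpolation=cv2.INTER_CUBIC)
H=600; o=np.zeros((600,800,3),np.uint8); a=cv2.resize(crop,(440,388)); o[:388,:440]=a; b=cv2.resize(cr2,(352,400)); o[:400,445:797]=b
cv2.imwrite("pics/crop0.png",o[:400])
E
```

```text
A [287.2 188.5] [0.6325 0.0049 0.016 ] size [31.6 30.1] side reproj [269. 213.]
B [190.4 218.7] [0.576  0.1958 0.016 ] size [33.7 31.4] side reproj [198. 274.]
C [229.7 249.6] [0.5143 0.1191 0.016 ] size [31.9 33.4] side reproj [267. 271.]
blk1 [0.6358 0.1258 0.016 ] [212. 239.]
blk2 [0.5119 0.2447 0.016 ] [197. 313.]
socktop [0.4307 0.0193 0.036 ] [356. 256.]
can top [0.661  0.2963 0.055 ] [100. 256.]
wrench L [0.7386 0.1065 0.005 ] [185. 216.]
wrench R [ 0.7408 -0.0906  0.005 ] [267. 180.]
rim mouth top [ 0.6408 -0.1968  0.03  ] [341. 169.]
rim back top [ 0.6419 -0.3463  0.03  ] [385. 147.]
rim back bot [ 0.4574 -0.3473  0.03  ] [465. 175.]
rim mouth bot [ 0.4563 -0.1984  0.03  ] [423. 202.]
```

View pics/crop0.png

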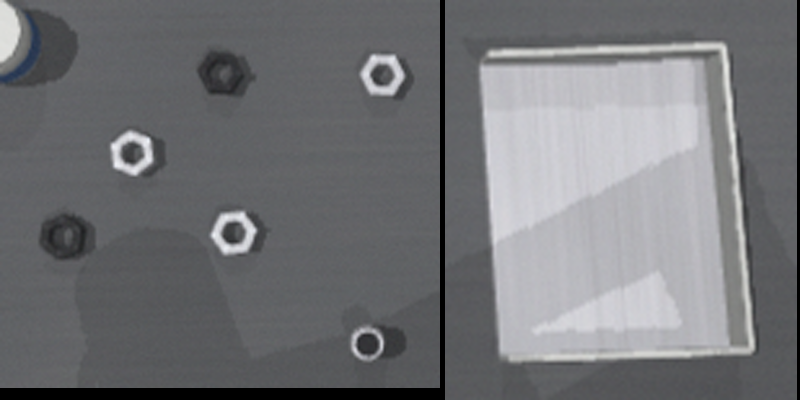

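The rays agree across both views within 3 px, and nut sizes come out at 30–34 mm. The crop confirms the three bright hexagons, two black decoys and the round socket. The tray's inside is about x 0.459–0.639 and y −0.342…−0.20, with yaw about −90°. My plan is to push each nut toward −y with the jaws nearly shut, giving a flat face about 41 mm wide. Nut A goes first.

>>> {"name": "servo_tool", "arguments": {
  "rot": [
    [0,0,0.07],
    [0,0,0.07],
    [0,0,0.07],
    [0,0,0.07],
    [0,0,0.07],
    [0,0,0.07],
    [0,0,0.07],
    [0,0,0.07],
    [0,0,0.07],
    [0,0,0.07],
    [0,0,0.07],
    [0,0,0.07],
    [0,0,0.07],
    [0,0,0.07],
    [0,0,0],
    [0,0,0]
  ],
  "offset": [
    [28,39,-12],
    [28,39,-12],
    [28,39,-12],
    [28,39,-12],
    [28,39,-12],
    [28,39,-12],
    [28,39,-12],
    [28,39,-12],
    [28,39,-12],
    [28,39,-12],
    [28,39,-12],
    [28,39,-12],
    [28,39,-12],
    [28,39,-12],
    [0,0,0],
    [0,0,0]
  ],
  "jaw": [0.14,0.14,0.14,0.14,0.14,0.14,0.14,0.14,0.14,0.14,0.14,0.14,0.14,0.14,0.14,0.14],
  "squeeze": 20
}}

```text
clock: 2.1
tool_pos: [0.64, 0.0551, 0.1353]
tool_rot: [-0.706, 0.706, -0.044, 0.043]
contact_force: [0.6, 0.5, 0.2]
opening: 0.141
```

```bash
python3 - <<'E'
from h import *
from scipy.spatial.transform import Rotation as R
s=ctrl.read_state();q=s["tool_rot"];print(s["clock"],s["tool_pos"],s["opening"],s["contact_force"]);print(np.round(R.from_quat([q[1],q[2],q[3],q[0]]).as_matrix(),3))
im=grab("side","side1.png")
p=s["tool_pos"]
for h in(73,86): print(h,proj("side",[p[0],p[1],p[2]-h/1000]))
cv2.imwrite("pics/side1c.png",cv2.resize(im[100:320,160:400],None,fx=2.5,fy=2.5,interpolation=cv2.INTER_CUBIC))
E
```

```text
2.1 [0.6400419  0.05506285 0.13528054] 0.1410005968508534 [0.5765923 0.5000138 0.2218939]
[[ 0.993 -0.001  0.122]
 [-0.122 -0.001  0.993]
 [-0.001 -1.    -0.001]]
73 [242.90140954 197.53187494]
86 [243.19191891 204.41420514]
```

View pics/side1c.png

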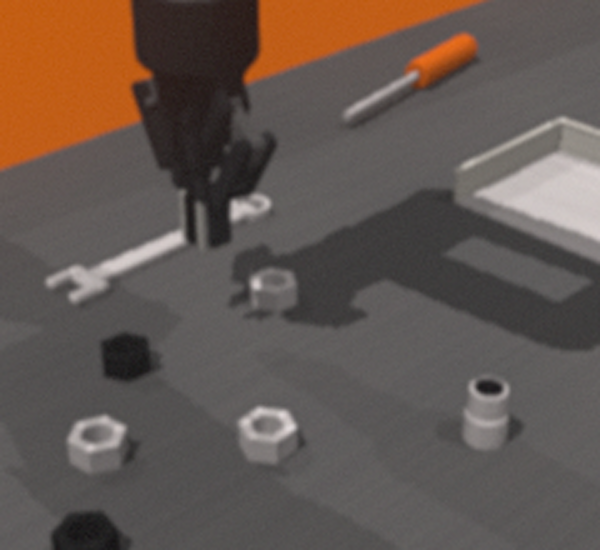

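Fingertips show at about (242,198) px, which matches 73 mm ahead of the TCP. I'll descend so the tips are about 6 mm up, then sweep nut A.

>>> {"name": "servo_tool", "arguments": {
  "rot": [
    [0,0,0],
    [0,0,0],
    [0,0,0],
    [0,0,0],
    [0,0,0],
    [0,0,0],
    [0,0,0],
    [0,0,0],
    [0,0,0],
    [0,0,0],
    [0,0,0],
    [0,0,0]
  ],
  "offset": [
    [0,0,-19],
    [0,0,-19],
    [0,0,-18],
    [0,0,0],
    [-1.2,-10,0],
    [-1.2,-10,0],
    [-2.4,-20,0],
    [-2.4,-20,0],
    [-2.4,-20,0],
    [-2.4,-20,0],
    [-1.2,-10,0],
    [0,0,0]
  ],
  "jaw": [0.14,0.14,0.14,0.14,0.14,0.14,0.14,0.14,0.14,0.14,0.14,0.14]
}}

```text
clock: 3.65
tool_pos: [0.627, -0.0558, 0.0796]
tool_rot: [-0.706, 0.706, -0.044, 0.043]
contact_force: [0.5, -0.4, 0.5]
opening: 0.139
```

```bash
python3 - <<'E'
from h import *
s=ctrl.read_state();print(s["clock"],s["tool_pos"],s["opening"],s["contact_force"])
im=grab("side","side2.png");cv2.imwrite("pics/side2c.png",cv2.resize(im[100:320,160:480],None,fx=2.5,fy=2.5,interpolation=cv2.INTER_CUBIC))
E
```

```text
3.65 [ 0.62698225 -0.05584187  0.0796161 ] 0.1385113374308261 [ 0.49471753 -0.40664168  0.50943105]
```

View pics/side2c.png

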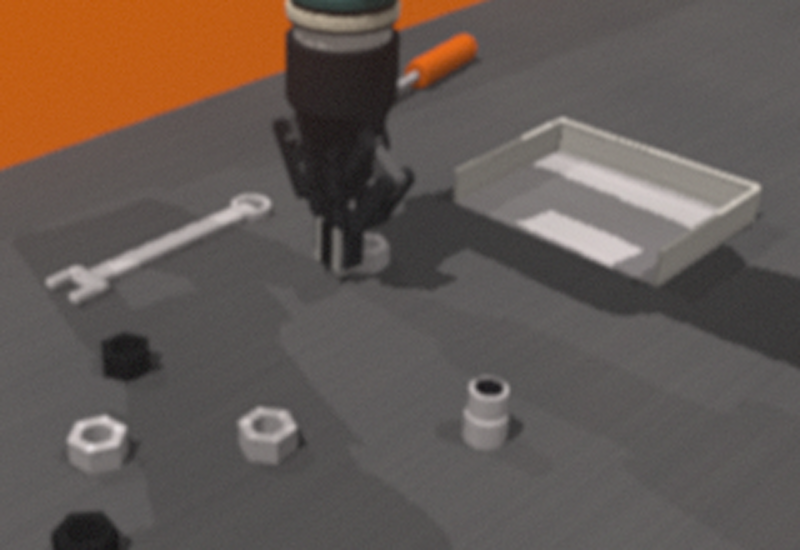

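The nut rides at about crop (372,250), squarely ahead of the fingers, and nothing else has moved. I'll keep sweeping.

>>> {"name": "servo_tool", "arguments": {
  "rot": [
    [0,0,0],
    [0,0,0],
    [0,0,0],
    [0,0,0],
    [0,0,0],
    [0,0,0],
    [0,0,0],
    [0,0,0],
    [0,0,0],
    [0,0,0],
    [0,0,0],
    [0,0,0],
    [0,0,0],
    [0,0,0],
    [0,0,0],
    [0,0,0],
    [0,0,0]
  ],
  "offset": [
    [-1.2,-10,0],
    [-2.4,-20,0],
    [-2.4,-20,0],
    [-2.4,-20,0],
    [-2.4,-20,0],
    [-2.4,-20,0],
    [-2.4,-20,0],
    [-2.4,-20,0],
    [-2.4,-20,0],
    [-2.4,-20,0],
    [-1.8,-15,0],
    [-1.2,-10,0],
    [0,0,0],
    [0,15,0],
    [0,20,0],
    [0,0,35],
    [0,0,35]
  ],
  "jaw": [0.14,0.14,0.14,0.14,0.14,0.14,0.14,0.14,0.14,0.14,0.14,0.14,0.14,0.14,0.14,0.14,0.14]
}}

```text
clock: 5.82
tool_pos: [0.6013, -0.2318, 0.15]
tool_rot: [0.706, -0.705, 0.043, -0.042]
contact_force: [0.6, -1.0, -0.2]
opening: 0.139
```

>>> {"name": "servo_tool", "arguments": {
  "rot": [
    [0,0,0.012],
    [0,0,0.012],
    [0,0,0.012],
    [0,0,0.012],
    [0,0,0.012],
    [0,0,0.012],
    [0,0,0.012],
    [0,0,0.012],
    [0,0,0.012],
    [0,0,0.014],
    [0,0,0],
    [0,0,0]
  ],
  "offset": [
    [-2.5,48,0],
    [-2.5,48,0],
    [-2.5,48,0],
    [-2.5,48,0],
    [-2.5,48,0],
    [-2.5,48,0],
    [-2.5,48,0],
    [-2.5,48,0],
    [-2.5,48,0],
    [-2.5,48,0],
    [0,0,0],
    [0,0,0]
  ],
  "jaw": [0.14,0.14,0.14,0.14,0.14,0.14,0.14,0.14,0.14,0.14,0.14,0.14]
}}

```text
clock: 7.32
tool_pos: [0.5754, 0.2463, 0.1498]
tool_rot: [-0.707, 0.707, 0.001, -0.001]
contact_force: [0.1, -0.2, 0.5]
opening: 0.142
```

```bash
python3 - <<'E'
from h import *
s=ctrl.read_state();print(s["clock"],s["tool_pos"],s["tool_rot"],s["contact_force"])
im=grab("top","top3.png");cv2.imwrite("pics/top3c.png",cv2.resize(im[100:320,100:500],None,fx=2,fy=2,interpolation=cv2.INTER_CUBIC))
E
```

```text
7.325 [0.57538479 0.24633239 0.14979751] [-7.06892497e-01  7.07320190e-01  5.95083116e-04 -8.90044299e-04] [ 0.06399841 -0.23704227  0.48726787]
```

View pics/top3c.png

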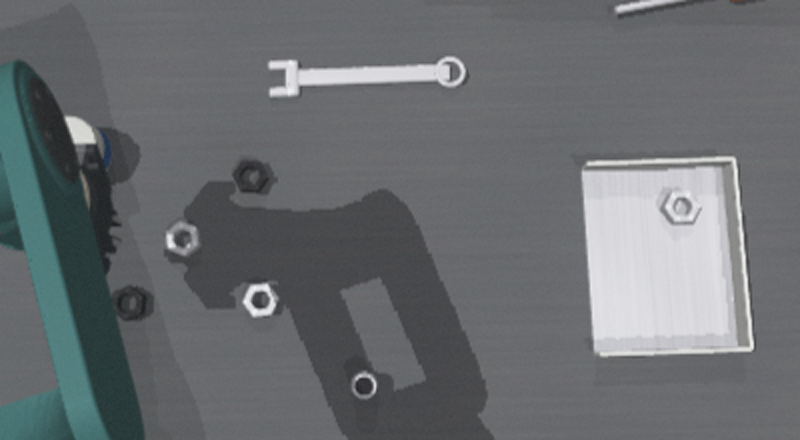

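Nut A is deep in the tray, at about (440,203) px full-frame. Next is nut B.

>>> {"name": "servo_tool", "arguments": {
  "rot": [
    [0,0,0],
    [0,0,0],
    [0,0,0],
    [0,0,0],
    [0,0,0],
    [0,0,0],
    [0,0,0],
    [0,0,0],
    [0,0,0],
    [0,0,0],
    [0,0,0],
    [0,0,0],
    [0,0,0],
    [0,0,0],
    [0,0,0],
    [0,0,0],
    [0,0,0]
  ],
  "offset": [
    [0,0,-24],
    [0,0,-24],
    [0,0,-22],
    [0,0,0],
    [0,-10,0],
    [0,-10,0],
    [0,-20,0],
    [0,-20,0],
    [0,-20,0],
    [0,-20,0],
    [0,-20,0],
    [0,-20,0],
    [0,-20,0],
    [0,-20,0],
    [0,-20,0],
    [0,-10,0],
    [0,0,0]
  ],
  "jaw": [0.14,0.14,0.14,0.14,0.14,0.14,0.14,0.14,0.14,0.14,0.14,0.14,0.14,0.14,0.14,0.14,0.14]
}}

```text
clock: 9.5
tool_pos: [0.5764, 0.0344, 0.0797]
tool_rot: [-0.707, 0.707, -0.001, 0.0]
contact_force: [-0.2, 0.3, 1.2]
opening: 0.14
```

```bash
python3 - <<'E'
from h import *
s=ctrl.read_state();print(s["clock"],s["tool_pos"],s["opening"],s["contact_force"])
im=grab("side","side4.png");cv2.imwrite("pics/side4c.png",cv2.resize(im[100:340,160:480],None,fx=2.5,fy=2.5,interpolation=cv2.INTER_CUBIC))
E
```

```text
9.5 [0.57640046 0.03441087 0.07972564] 0.14041213364369323 [-0.23932864  0.27700492  1.24142359]
```

View pics/side4c.png

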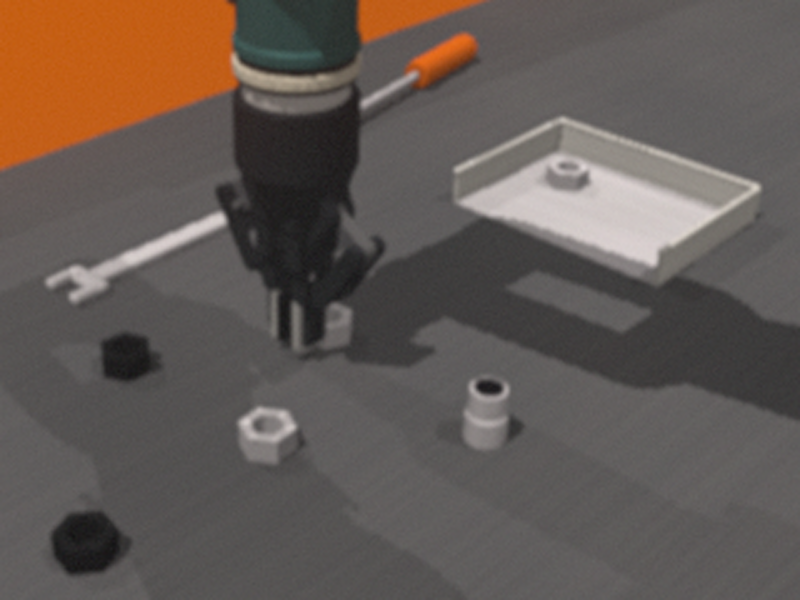

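Nut B is held ahead of the fingers at about crop (337,328). I'll keep sweeping, angling slightly away from A, then move over to C.

>>> {"name": "servo_tool", "arguments": {
  "rot": [
    [0,0,0],
    [0,0,0],
    [0,0,0],
    [0,0,0],
    [0,0,0],
    [0,0,0],
    [0,0,0],
    [0,0,0],
    [0,0,0],
    [0,0,0],
    [0,0,0],
    [0,0,0],
    [0,0,0],
    [0,0,0],
    [0,0,0],
    [0,0,0],
    [0,0,0]
  ],
  "offset": [
    [-0.9,-10,0],
    [-1.8,-20,0],
    [-1.8,-20,0],
    [-1.8,-20,0],
    [-1.8,-20,0],
    [-1.8,-20,0],
    [-1.8,-20,0],
    [-1.8,-20,0],
    [-1.8,-20,0],
    [-1.8,-20,0],
    [-1.8,-20,0],
    [-1.8,-20,0],
    [-1.8,-20,0],
    [-1.8,-20,0],
    [-1.8,-20,0],
    [-0.9,-10,0],
    [0,0,0]
  ],
  "jaw": [0.14,0.14,0.14,0.14,0.14,0.14,0.14,0.14,0.14,0.14,0.14,0.14,0.14,0.14,0.14,0.14,0.14]
}}

```text
clock: 11.68
tool_pos: [0.5494, -0.2655, 0.0799]
tool_rot: [0.707, -0.707, 0.0, -0.0]
contact_force: [0.4, 0.0, -0.7]
opening: 0.144
```

>>> {"name": "servo_tool", "arguments": {
  "rot": [
    [0,0,0],
    [0,0,0],
    [0,0,0],
    [0,0,0],
    [0,0,0],
    [0,0,0],
    [0,0,0],
    [0,0,0],
    [0,0,0],
    [0,0,0],
    [0,0,0],
    [0,0,0],
    [0,0,0],
    [0,0,0]
  ],
  "offset": [
    [0,15,0],
    [0,20,0],
    [0,0,35],
    [0,0,35],
    [-4.4,50,0],
    [-4.4,50,0],
    [-4.4,50,0],
    [-4.4,50,0],
    [-4.4,50,0],
    [-4.4,50,0],
    [-4.4,50,0],
    [-4.4,50,0],
    [0,0,0],
    [0,0,0]
  ],
  "jaw": [0.14,0.14,0.14,0.14,0.14,0.14,0.14,0.14,0.14,0.14,0.14,0.14,0.14,0.14]
}}

```text
clock: 13.42
tool_pos: [0.5134, 0.1711, 0.1498]
tool_rot: [-0.707, 0.707, 0.001, -0.001]
contact_force: [0.2, 0.1, 0.3]
opening: 0.141
```

```bash
python3 - <<'E'
from h import *
s=ctrl.read_state();print(s["clock"],s["tool_pos"],s["tool_rot"],s["contact_force"])
im=grab("top","top5.png");cv2.imwrite("pics/top5c.png",cv2.resize(im[100:320,100:500],None,fx=2,fy=2,interpolation=cv2.INTER_CUBIC))
E
```

```text
13.425 [0.51335867 0.1711157  0.14984916] [-7.06886678e-01  7.07325968e-01  6.89917269e-04 -8.50405669e-04] [0.17183257 0.1027947  0.2715319 ]
```

View pics/top5c.png

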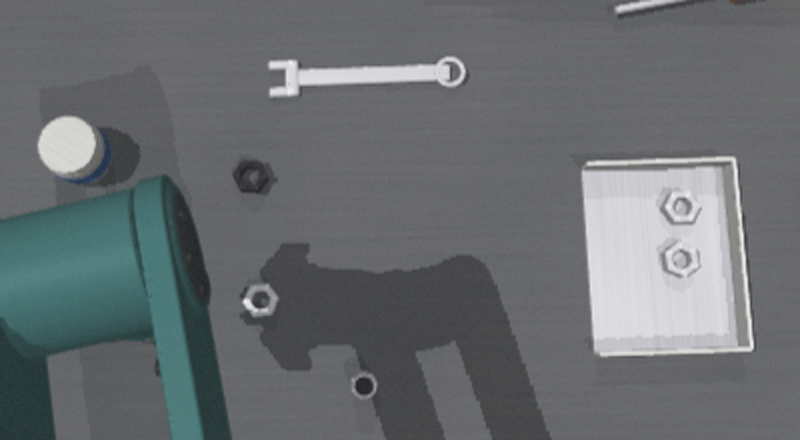

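A and B are in the tray, at (440,204) and (440,230) px. Nut C is next; it passes the socket with about 49 mm of finger clearance.

>>> {"name": "servo_tool", "arguments": {
  "rot": [
    [0,0,0],
    [0,0,0],
    [0,0,0],
    [0,0,0],
    [0,0,0],
    [0,0,0],
    [0,0,0],
    [0,0,0],
    [0,0,0],
    [0,0,0],
    [0,0,0],
    [0,0,0],
    [0,0,0],
    [0,0,0],
    [0,0,0],
    [0,0,0],
    [0,0,0]
  ],
  "offset": [
    [0,0,-24],
    [0,0,-24],
    [0,0,-22],
    [0,0,0],
    [0,-10,0],
    [0,-10,0],
    [0,-20,0],
    [0,-20,0],
    [0,-20,0],
    [0,-20,0],
    [0,-20,0],
    [0,-20,0],
    [0,-20,0],
    [0,-20,0],
    [0,-20,0],
    [0,-10,0],
    [0,0,0]
  ],
  "jaw": [0.14,0.14,0.14,0.14,0.14,0.14,0.14,0.14,0.14,0.14,0.14,0.14,0.14,0.14,0.14,0.14,0.14]
}}

```text
clock: 15.6
tool_pos: [0.5142, -0.0407, 0.0802]
tool_rot: [-0.707, 0.707, -0.0, 0.001]
contact_force: [0.1, -0.5, -0.7]
opening: 0.143
```

```bash
python3 - <<'E'
from h import *
s=ctrl.read_state();print(s["clock"],s["tool_pos"],s["opening"],s["contact_force"])
im=grab("side","side6.png");cv2.imwrite("pics/side6c.png",cv2.resize(im[100:340,160:480],None,fx=2.5,fy=2.5,interpolation=cv2.INTER_CUBIC))
E
```

```text
15.6 [ 0.5142081  -0.04069387  0.08017033] 0.14266600413729164 [ 0.05623188 -0.51971089 -0.74376754]
```

View pics/side6c.png

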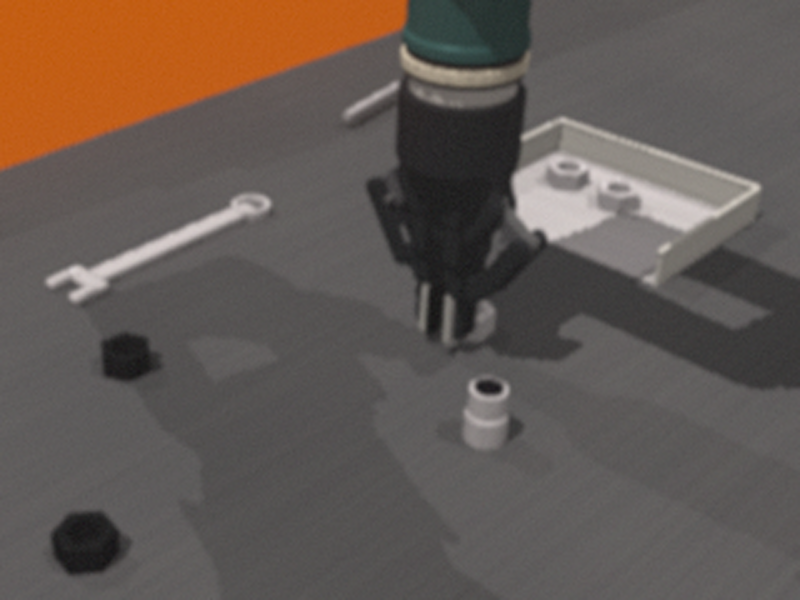

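Nut C is held at about crop (483,322), and the socket is undisturbed. I'll finish the sweep and then retreat.

>>> {"name": "servo_tool", "arguments": {
  "rot": [
    [0,0,0],
    [0,0,0],
    [0,0,0],
    [0,0,0],
    [0,0,0],
    [0,0,0],
    [0,0,0],
    [0,0,0],
    [0,0,0],
    [0,0,0],
    [0,0,0],
    [0,0,0],
    [0,0,0],
    [0,0,0],
    [0,0,0],
    [0,0,0],
    [0,0,0],
    [0,0,0]
  ],
  "offset": [
    [-0.5,-10,0],
    [-1,-20,0],
    [-1,-20,0],
    [-1,-20,0],
    [-1,-20,0],
    [-1,-20,0],
    [-1,-20,0],
    [-1,-20,0],
    [-1,-20,0],
    [-1,-20,0],
    [-1,-20,0],
    [-0.5,-10,0],
    [0,0,0],
    [0,15,0],
    [0,20,0],
    [0,0,35],
    [0,0,35],
    [0,0,35]
  ],
  "jaw": [0.14,0.14,0.14,0.14,0.14,0.14,0.14,0.14,0.14,0.14,0.14,0.14,0.14,0.14,0.14,0.14,0.14,0.14]
}}

```text
clock: 17.9
tool_pos: [0.5032, -0.2223, 0.1858]
tool_rot: [0.707, -0.707, -0.001, 0.001]
contact_force: [0.1, -1.0, 0.4]
opening: 0.139
```

>>> {"name": "servo_tool", "arguments": {
  "rot": [
    [0,0,0],
    [0,0,0],
    [0,0,0],
    [0,0,0],
    [0,0,0],
    [0,0,0],
    [0,0,0],
    [0,0,0],
    [0,0,0],
    [0,0,0]
  ],
  "offset": [
    [-10,50,0],
    [-10,50,0],
    [-10,50,0],
    [-10,50,0],
    [-10,50,0],
    [-10,50,0],
    [-10,50,0],
    [-10,50,0],
    [0,0,0],
    [0,0,0]
  ],
  "jaw": [0.14,0.14,0.14,0.14,0.14,0.14,0.14,0.14,0.14,0.14]
}}

```text
clock: 19.15
tool_pos: [0.4224, 0.1759, 0.1848]
tool_rot: [-0.707, 0.707, 0.001, -0.001]
contact_force: [-0.9, -0.8, -0.3]
opening: 0.141
```

```bash
python3 - <<'E'
from h import *
s=ctrl.read_state();print(s["clock"],s["tool_pos"],s["contact_force"])
im=grab("top","top7.png");si=grab("side","side7.png")
a=cv2.resize(im[100:320,100:500],(520,286),interpolation=cv2.INTER_CUBIC);b=cv2.resize(im[165:290,380:490],(252,286),interpolation=cv2.INTER_CUBIC)
c=cv2.resize(si[100:300,160:480],(772,300)[:2] if 0 else (480,300),interpolation=cv2.INTER_CUBIC)
o=np.zeros((590,780,3),np.uint8);o[:286,:520]=a;o[:286,525:777]=b;o[288:588,:480]=c
cv2.imwrite("pics/fin.png",o)
E
```

```text
19.15 [0.42235206 0.17590418 0.18479342] [-0.87254009 -0.81427647 -0.33169722]
```

View pics/fin.png

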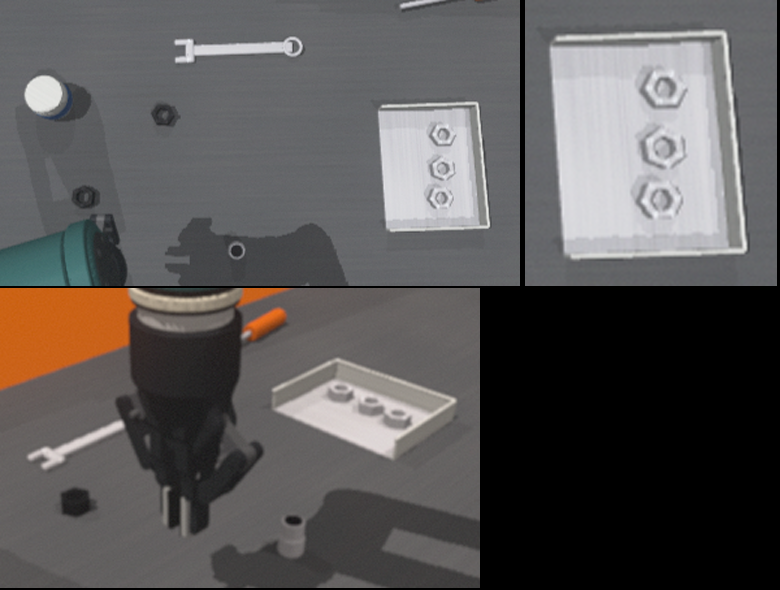

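All three nuts lie flat and well inside the tray: nut C is at about (440,253) px full-frame, with A and B above it. The socket, wrench and can are where they started, and the gripper is clear. I'll hand the job in.

```bash
python3 - <<'E'
from h import *
for p in[(440,204),(440,230),(439,252)]: print(np.round(ray("top",p,.016),3))
ctrl.close_job()
E
```

```text
[ 0.596 -0.294  0.016]
[ 0.545 -0.29   0.016]
[ 0.502 -0.286  0.016]
the job is handed in; nothing more can be done
```

I swept the three bright nuts one at a time through the tray's mouth with nearly closed fingertips, without lifting any, and handed the job in at about 19 s.

- **Nuts:** in the last pictures all three lie flat on the tray floor, at about (0.596, −0.294), (0.545, −0.290) and (0.502, −0.286) m. That is about 85–95 mm in from the mouth edge and clear of the walls.
- **Everything else:** by eye, the socket, wrench, can and black decoys are unmoved; I did not re-measure them. The gripper was clear of everything, and the contact forces I read stayed around 1 N.
- **Failed checks:** none failed or disagreed.

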